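Spin the plating turntable and brake it at the gate

TASK

Flick the turntable's platter with the fingertips so that it spins counter-clockwise (seen from above), and leave it alone while its upright tab runs past the gate of two posts once. On the tab's second pass or a later one, brake the platter with a fingertip as the tab reaches the gate, so that it stops with the tab in line with the gap between the posts, and finish still pressing the fingertip on the platter to hold it there. Only touch and push, do not pinch or lift anything, and leave the dish on the platter and the things around alone.

Things in the scene. Friction and masses are not known exactly. Their poses are not given: they have to be found in the camera images.
- turntable: fixed grey turntable base, origin on the platter's axis at table level. Bare aluminium platter: 230 mm across, 11 mm thick, flat upper face 57 mm above the table; its ring from 57 to 94 mm from the axis is bare all round, free for a fingertip to press on. Inside that ring the dish stands between four pins 7 mm high
- tab (a point): centre of the one upright dark steel tab fixed on the platter near its rim: 10 mm thick along the rim, 16 mm radially (97 to 113 mm from the axis), 28 mm tall, from the platter's face up to 85 mm above the table. A fingertip can push its flat side along the rim to spin the platter
- gate (a point): where the tab's centre lies when exactly in line with the gap: 105 mm from the axis on the base's own -x side. The gate is two fixed upright dark steel posts just outside the rim, 128 mm from the axis, 10 mm thick, 38 mm between centres (28 mm gap), tops 64 mm above the table (7 mm above the platter's face)
- platter (a joint): turn of the platter, rad, growing counter-clockwise from above, counted on over whole turns without limit: tab in the gate at 0, 6.28 (first pass), 12.57 (second), 18.85, ...; starts between 0.8 and 4.7. Very free bearing: the spin decays with a time constant of about 12 s plus 0.04 rad/s2, about 0.6 rad/s a turn; a few newtons of fingertip on the face stop it at once
- dish: clear petri dish, 90 mm across, 14 mm high, loose, riding in the middle of the platter; origin at the centre of its underside, 57 mm above the table. Not to be touched
- purple_dropper: dropper bottle with purple cap, 27 mm across, 78 mm tall, standing; origin under its centre. Bystander, in front of the turntable to its left
- green_dropper: dropper bottle with green cap, 27 mm across, 78 mm tall, standing; origin under its centre. Bystander, in front of the turntable to its right
- black_marker: black marker standing on end, 22 mm across, 95 mm tall; origin under its centre. Bystander, right of the turntable
- tape: roll of label tape lying flat, 74 mm across, 19 mm high; origin under its centre. Bystander, just behind the turntable
- rubber: eraser, 21x45x12 mm, lying flat; origin under its centre. Bystander, near the front edge

How it is judged (in metres and radians):
On the way, in this order (a step that is already met when the one before it is completed fails the run):
1. the tab has run past the gate once and the platter spins on counter-clockwise, untouched (value of joint platter above 7.1 rad and velocity of joint platter above 0.5 rad/s and contact force between each of the fingers, the arm and platter below 0.05 N), for 0.2 s.
2. on its second or a later pass the tab is stopped in the gate under a fingertip (value of joint platter above 12.3 rad and horizontal distance between tab and gate below 0.013 m and velocity of joint platter between -0.05 and 0.05 rad/s and contact force between the fingers and platter above 0.3 N), for 0.2 s.
At the end, for the whole second after the job is handed in: On the second or a later pass the platter stands still (under 0.05 rad/s), the tab's centre within 13 mm of the gate point (7 degrees), with the fingers pressing on the platter (over 0.3 N) (all of step 2); the arm keeps its last pose, push and grip.
It fails at once if after the first pass the platter was touched with the tab more than 45 degrees from the gate (value of joint platter above 7.1 rad and contact force between the fingers and platter above 0.3 N and horizontal distance between tab and gate above 0.0804 m).
It fails at once if the petri dish was touched (contact force between any of the fingers, the arm and dish above 0.2 N).
It fails at once if the petri dish was lifted, tipped or shifted off its place (height (world z) of dish above 0.065 m or horizontal distance between dish and turntable above 0.01 m or angle between dish's own z axis and vertical above 0.15 rad).
It fails at once if a bystander was moved more than 25 mm (distance of any of purple_dropper, green_dropper, black_marker, tape, rubber from where it was at the start of the episode above 0.025 m).
It also fails if it takes over 61 s, if anything falls off the work surface, if the arm or the gripper's body presses on something with over 40 N, if the wrist force passes 120 N, or if a joint passes its speed limit or range.

ROBOT

A 7-joint arm with a two-finger parallel gripper is mounted at the origin on a cart in front of the work surface, level with it; the furniture and walls round the work are solid. World frame = base frame: x ahead of the robot, y to its left, z up, the work surface at z = 0. Lengths are in mm, angles in rad, forces in N, time in s.
With the tool pointing down it reaches from about 400 to 875 mm from the base axis. Payload 4.4 kg.
Tool frame: the origin (TCP) lies at the very end of the fingers, on their centre line; the grasp point (between the pads) lies 19 mm behind it; z points along the fingers, y is the direction in which the jaws open and shut (so a half turn about z gives the same grasp; the last joint's range is limited). The gripper opens to 85 mm and grips with 20 to 120 N. Pads are 22 mm wide; open, the fingers measure 114 mm over their backs; the gripper's body (76 mm by 85 mm) begins 54 mm behind the grasp point. The pads swing forward as they close: fully open they stand 13 mm farther back than shut.
Start: joints at [1.217, 0.628, 0.038, 1.517, -0.027, 0.996, -0.02], TCP at [184.526, -623.272, 231.313] pointing down, gripper open.
Joint ranges: [-3.06, 3.06], [-0.37, 2.12], [-1.25, 1.32], [0.18, 2.47], [-1.1, 4.24], [0.23, 1.98], [-2.94, 2.94]. Speed limits (rad/s): [2.57, 2.57, 3.14, 3.14, 3.14, 3.14, 3.14].

INTERFACE

Orientations are given as [roll, pitch, yaw] about the fixed x, y, z axes, in that order (R = Rz(yaw) Ry(pitch) Rx(roll)).
In Python, from cell import ctrl gives the robot as it stands.
- The arm moves only by the shell command python3 -m crank 'ROWS' [OPENING]. ROWS is JSON, a list that holds one entry, the list of rows, each a list of 6 numbers: the shift along the tool's x, y, z in units of 30 mm (1.0 is 30 mm), then the turn, a rotation vector about the tool's x, y, z in units of 6 degrees (1.0 is 6 degrees). In form: [[[tx, ty, tz, rx, ry, rz], ...]]. A call has 1 to 12 rows; each row shifts and turns the pose as measured when the row begins, along the tool's axes as they then stand; what a row does not reach is not made up. A row lasts 1/12 s, in which the tool goes at most 41.7 mm and 7.16 degrees, less where a joint would pass 70% of its speed; a pose out of reach is approached as far as the arm can. A call is refused whole if a number of a shift passes 1 or a number of a turn 1, either way. A call with a gripper value outside its range is refused whole. OPENING is the gripper command: -1 is fully open, 1 is shut, values between are in proportion, set as the call begins (- or left out, the last holds). The fingers move at their own pace and stop on an object; the grip force is fixed at half the most. Time passes only in rows, so rows that do not move let the fingers close. It gives the time, the measured TCP pose, the force and the opening at its end, in the units of the state.
- ctrl.read_state(): the state, without advancing time (a new reading comes with each control period).
- ctrl.get_image(name): name is "side" or "top" or "wrist"; returns a dict with "color" (384x512x3 uint8, red, green, blue), "depth" (384x512 float32, mm along the optical axis (not along the pixel's ray), 0 where there is no reading), "camera_matrix" (3x3 intrinsics, pixels), "R" (3x3) and "t" (3): a world point X has camera coordinates R X + t. Camera axes: x right, y down, z forward; pixel columns grow to the right and rows downward; lengths in mm; the calibration is good to about 2 mm. A picture is of the moment at which its call begins.
- ctrl.finish_job(): hands the job in, once; it reports no verdict.
Trained networks look in a picture, given as the dict that the camera call returned (one of the last four; its "shot" number tells which), for a name from the list of things; names that differ only in an ending like _2 or _b are one class to them, and where a whole thing is asked for, a point or a joint stands for the part that bears it (a point fixed in the world has none). Each returns a list of dicts, best first, with "conf" (0 to 1); they miss things now and then, are a little off and sometimes report something else, mostly with a low value. They report only what shows in the picture. A call takes as long as a camera call.
- ctrl.search_frame(query, picture): "extent" ([centre column, centre row, width, height] in pixels, round what is visible of it).
The state is a dict: "clock": time; "qpos": joint angles; "qd": joint speeds; "tau": joint torques, N m; "eef_pos": TCP position; "tool_rot": TCP orientation; "force": force on the tool from outside, world axes, zero at the start; "torque": the same for the moment, N m; "width": finger opening in mm.
Only numpy, scipy, OpenCV 4.12 (cv2) and the standard library are available. Lean on these libraries where they do the work, as an engineer would, in place of code of your own. Each camera call takes 0.05 s, during which the arm holds its last target. There are 200 camera calls.

## Working session

There is one attempt and no reset: what is moved stays moved. The work goes in short steps, Python scripts to look and compute and a shell command to move; the robot and the scene stay as the last step left them, time stands still between calls to the robot, and variables do not carry over. Pictures are saved under pics/ and viewed, about 8 in all and at most 12, crops included, and the job is handed in when it is done.

```bash
ls; mkdir -p pics; cat > h.py <<'E'
import numpy as np, cv2
from cell import ctrl
def world(p,uv,z=None):
    K,R,t=map(np.asarray,(p["camera_matrix"],p["R"],p["t"]))
    t=t.ravel();r=R.T@np.linalg.solve(K,[uv[0],uv[1],1.]);c=-R.T@t
    if z is None: return c+r*p["depth"][int(uv[1]),int(uv[0])]
    return c+r*(z-c[2])/r[2]
def px(p,X):
    K,R,t=map(np.asarray,(p["camera_matrix"],p["R"],p["t"]))
    v=K@(R@np.asarray(X,float)+t.ravel());return v[:2]/v[2]
def save(p,n): cv2.imwrite("pics/"+n,p["color"][:,:,::-1])
E
python3 - <<'E'
from h import *
np.set_printoptions(precision=1,suppress=True)
print(ctrl.read_state())
a=ctrl.get_image("top");b=ctrl.get_image("side")
cv2.imwrite("pics/a.png",np.vstack([a["color"],b["color"]])[:,:,::-1][:, :]) 
im=cv2.resize(np.hstack([a["color"],b["color"]])[:,:,::-1],(800,300))
save(a,"top.png");save(b,"side.png")
for q in ["turntable","tab","gate","dish","purple_dropper","green_dropper","black_marker","tape","rubber"]:
    for p,n in((a,"top"),(b,"side")):
        for d in ctrl.search_frame(q,p)[:2]:
            e=d["extent"];print(q,n,round(d["conf"],2),np.array(e),world(p,e[:2]))
print(ctrl.read_state()["clock"])
E
```

```text
pics
{'clock': 0.0, 'qpos': array([ 1.2,  0.6,  0. ,  1.5, -0. ,  1. , -0. ]), 'qd': array([ 0.,  0., -0., -0., -0., -0., -0.]), 'tau': array([ -0. , -56.3,   1.2, -19.3,   0. ,   0. ,   0. ]), 'eef_pos': array([ 184.4, -622.7,  230.4]), 'tool_rot': array([-3.1, -0. ,  0.3]), 'force': array([0.2, 0.4, 0.2]), 'torque': array([-0.,  0., -0.]), 'width': 85.46630850728566}
turntable top 0.59 [273.8 191.1  73.1  77. ] [578.1 -94.8  55.9]
tab top 0.69 [273.5 190.6  72.4  68.2] [579.6 -93.8  56.2]
tab side 0.67 [264.  192.4  91.8  47.2] [568.8 -56.8  65.6]
gate top 0.93 [275.2 193.4  70.8  72.8] [570.5 -99.2  57.6]
gate side 0.56 [269.8 197.2  96.7  51.7] [551.3 -52.   58.7]
dish top 0.59 [274.2 188.8  26.7  30.7] [585.5 -96.   55.9]
dish side 0.81 [263.5 186.3  36.4  17.7] [588.1 -99.8  58.9]
purple_dropper side 0.69 [258.5 293.8  14.3  43.1] [445.  260.1  47.1]
green_dropper top 0.59 [334.6 237.9  12.9   6.5] [ 431.4 -286.5   59.1]
green_dropper side 0.48 [341.2 178.4   7.7  23. ] [ 427.5 -282.    37.3]
black_marker top 0.54 [332.8 184.9  17.    8.4] [ 600.  -284.1   60.7]
black_marker side 0.43 [280.3 160.2   7.8  28.1] [ 611.4 -282.8   58.6]
tape top 0.67 [230.8 125.2  21.7  23.5] [814.6  50.6  -3.1]
tape side 0.65 [158.9 210.3  27.7  18.5] [820.3  36.    0.4]
tape side 0.44 [322.9 271.6  13.3  18.5] [370.8 110.4  11.8]
rubber side 0.65 [322.6 271.5  13.2  16.7] [371.3 110.5  11.9]
1.0
```

View pics/top.png

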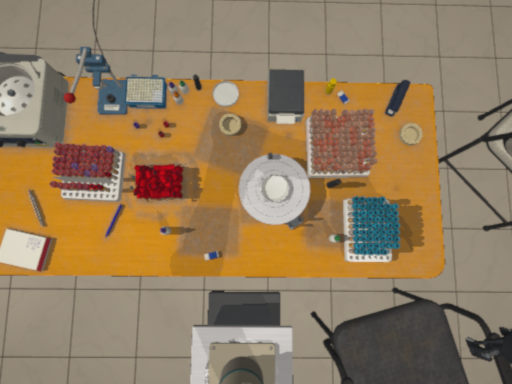

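View pics/side.png

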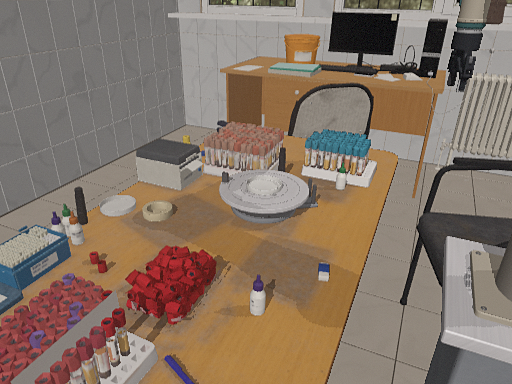

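```bash
python3 - <<'E'
from h import *
a=cv2.imread("pics/top.png")[140:240,225:345];b=cv2.imread("pics/side.png")[155:235,205:335]
A=cv2.resize(a,(600,500),interpolation=cv2.INTER_CUBIC)
cv2.imwrite("pics/z1.png",A)
B=cv2.resize(b,(780,480),interpolation=cv2.INTER_CUBIC)
cv2.imwrite("pics/z2.png",B)
E
```

```text
(no output)
```

View pics/z1.png

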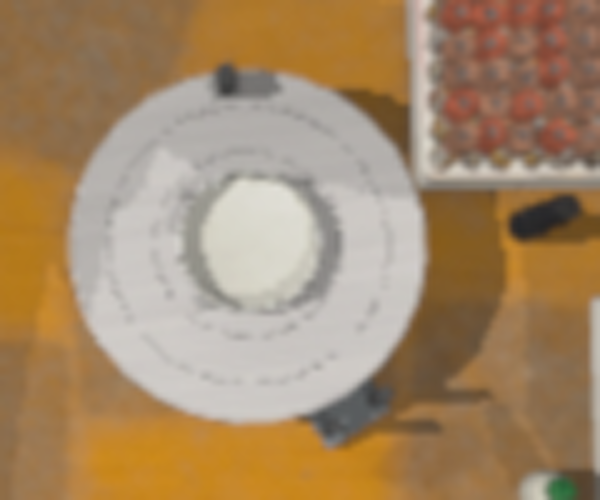

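View pics/z2.png

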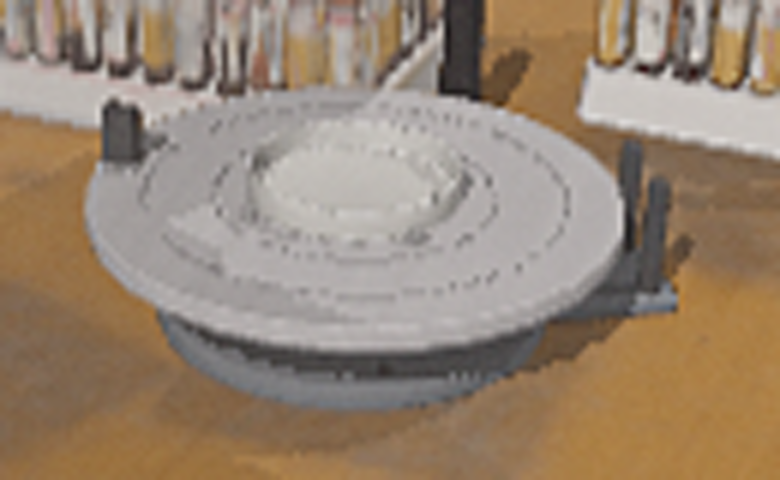

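```bash
cat >> h.py <<'E'
def fitplatter(p):
    D=p["depth"];v,u=np.mgrid[:384,:512]
    K,R,t=map(np.asarray,(p["camera_matrix"],p["R"],p["t"]))
    r=np.linalg.inv(K)@np.stack([u.ravel(),v.ravel(),np.ones(u.size)])
    P=(R.T@(r*D.ravel()-np.reshape(t,(3,1)))).reshape(3,384,512)
    return P
E
python3 - <<'E'
from h import *
from scipy.optimize import least_squares
np.set_printoptions(precision=1,suppress=True)
for n in("top","side"):
    p=ctrl.get_image(n);P=fitplatter(p)
    print(n,"cam",-np.asarray(p["R"]).T@np.ravel(p["t"]))
    m=((np.abs(P[2]-57)<14)&(np.hypot(P[0]-580,P[1]+97)<150)).astype(np.uint8)
    m=cv2.morphologyEx(m,cv2.MORPH_OPEN,np.ones((5,5)))
    c=max(cv2.findContours(m,0,1)[0],key=cv2.contourArea)[:,0,:]
    W=np.array([world(p,q,57)[:2] for q in c])
    f=least_squares(lambda s:np.hypot(W[:,0]-s[0],W[:,1]-s[1])-s[2],[580,-97,115],loss="soft_l1",f_scale=3);print("depth circle",f.x,np.median(P[2][m>0]))
    z=(lambda x,y:(225+(x+.5)/5-.5,140+(y+.5)/5-.5)) if n=="top" else (lambda x,y:(205+(x+.5)/6-.5,155+(y+.5)/6-.5))
    if n=="top":
        E=[(248,68),(248,424),(69,246),(427,246)]
        print([world(p,z(*e),57) for e in E])
        print("tab top",world(p,z(226,75),85),"tab base",world(p,z(230,92),57)); print("posts",world(p,z(378,393),64),world(p,z(332,432),64))
    else:
        E=[(84,205),(625,210)]
        print([world(p,z(*e),57) for e in E])
        print("tab top",world(p,z(123,106),85),"base",world(p,z(124,158),57)); print("posts",world(p,z(631,148),64),world(p,z(658,185),64))
E
```

```text
top cam [ 414.6  -14.5 1204.9]
depth circle [585.5 -94.6 112.4] 56.980196568589484
[array([702.5, -95.7,  57. ]), array([471.7, -96.2,  57. ]), array([583.9,  18.7,  57. ]), array([ 586.9, -211.1,   57. ])]
tab top [690.7 -79.7  85. ] tab base [686.3 -84.   57. ]
posts [ 491.7 -177.8   64. ] [ 466.9 -148.6   64. ]
side cam [248.7 734.6 504.4]
depth circle [585.  -92.7 118. ] 59.06904094602844
[array([686.6, -40.7,  57. ]), array([ 479. , -136.3,   57. ])]
tab top [689.8 -83.   85. ] base [692.9 -88.8  57. ]
posts [ 490.9 -182.2   64. ] [ 469.7 -151.6   64. ]
```

```bash
cat >> h.py <<'E'
from scipy.spatial.transform import Rotation as Ro
C=np.array([586,-95.]);G=np.deg2rad(213.4)
def to(x,y,z,yaw):
    s=ctrl.read_state();R=Ro.from_euler("xyz",s["tool_rot"])
    T=Ro.from_euler("xyz",[np.pi,0,yaw])
    d=R.inv().apply(np.array([x,y,z])-s["eef_pos"])/30
    w=(R.inv()*T).as_rotvec()/np.deg2rad(6)
    print("t",round(s["clock"],2),"pos",s["eef_pos"].round(1),"rot",s["tool_rot"].round(3),"F",s["force"].round(1),"units",d.round(2),w.round(2))
E
python3 -c "
from h import *
to(688.5,-118,200,.25)"
```

```text
t 1.1 pos [ 184.5 -623.3  231.3] rot [-3.142 -0.     0.288] F [ 0.1 -0.6  0.9] units [ 20.89 -11.38   1.04] [-0.   -0.    0.36]
```

```bash
python3 -m crank '[[[1,-0.55,0,0,0,0],[1,-0.55,0,0,0,0],[1,-0.55,0,0,0,0],[1,-0.55,0,0,0,0],[1,-0.55,0,0,0,0],[1,-0.55,0,0,0,0],[1,-0.55,0,0,0,0],[1,-0.55,0,0,0,0],[1,-0.55,0,0,0,0],[1,-0.55,0,0,0,0],[1,-0.55,0,0,0,0],[1,-0.55,0,0,0,0]]]' 1
python3 -c "
from h import *
to(688.5,-118,200,.25)"
```

```text
clock: 2.1
eef_pos: [478.0, -330.7, 229.2]
tool_rot: [3.134, 0.006, 0.267]
force: [0.0, -0.9, 0.3]
width: 0.2
t 2.1 pos [ 478.  -330.7  229.2] rot [3.134 0.006 0.267] F [ 0.  -0.9  0.3] units [ 8.64 -5.    0.88] [0.08 0.06 0.16]
```

```bash
python3 -m crank '[[[1,-0.58,0,0,0,0],[1,-0.58,0,0,0,0],[1,-0.58,0.1,0,0,0],[1,-0.58,0.1,0,0,0],[1,-0.58,0.1,0,0,0],[1,-0.58,0.1,0,0,0],[1,-0.58,0.1,0,0,0],[0.9,-0.5,0.1,0,0,0],[0.5,-0.3,0.1,0,0,0],[0.2,-0.1,0,0,0,0],[0,0,0,0,0,0]]]'
python3 - <<'E'
from h import *
to(688.5,-118,68,.25)
p=ctrl.get_image("side");save(p,"s2.png")
b=p["color"][125:265,170:380,::-1];cv2.imwrite("pics/s2.png",cv2.resize(b,(750,500),interpolation=cv2.INTER_CUBIC))
E
```

```text
clock: 3.02
eef_pos: [702.9, -95.8, 205.0]
tool_rot: [3.136, -0.001, 0.28]
force: [-0.2, -0.3, 0.2]
width: 0.3
t 3.02 pos [702.9 -95.8 205. ] rot [ 3.136e+00 -1.000e-03  2.800e-01] F [-0.2 -0.3  0.2] units [-0.67  0.56  4.57] [ 0.05 -0.01  0.29]
```

View pics/s2.png

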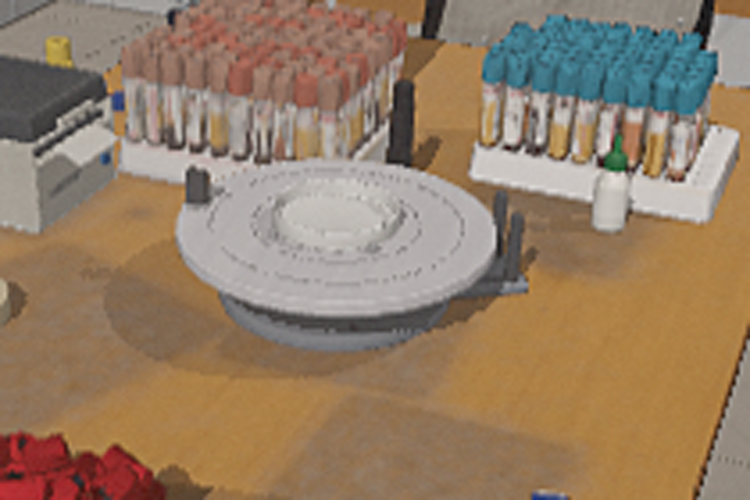

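```bash
python3 -m crank '[[[-0.25,0.4,0.3,0,0,0.3],[-0.1,0.3,0.7,0,0,0],[0,0,1,0,0,0],[0,0,1,0,0,0],[0,0,0.7,0,0,0],[0,0,0.3,0,0,0],[0,0,0,0,0,0]]]'
python3 - <<'E'
from h import *
to(698,-118,68,.25)
E
```

```text
clock: 3.65
eef_pos: [688.5, -146.9, 83.5]
tool_rot: [3.122, 0.003, 0.217]
force: [0.3, -0.9, 0.4]
width: 0.4
t 3.65 pos [ 688.5 -146.9   83.5] rot [3.122e+00 3.000e-03 2.170e-01] F [ 0.3 -0.9  0.4] units [ 0.52 -0.88  0.5 ] [ 0.18  0.03 -0.31]
```

```bash
python3 -m crank '[[[0.3,-0.3,0.2,0.1,0,-0.2],[0.1,-0.15,0.15,0,0,-0.1],[0,0,0.0,0,0,0],[0,0,0,0,0,0]]]'
python3 - <<'E'
from h import *
to(698,-118,68,.25)
p=ctrl.get_image("side")
print(px(p,[698,-118,68]))
b=p["color"][125:265,170:380,::-1];cv2.imwrite("pics/s3.png",cv2.resize(b,(750,500),interpolation=cv2.INTER_CUBIC))
E
```

```text
clock: 3.98
eef_pos: [698.2, -135.3, 75.3]
tool_rot: [3.13, 0.001, 0.245]
force: [0.3, 0.2, 0.5]
width: -0.1
t 3.98 pos [ 698.2 -135.3   75.3] rot [3.13e+00 1.00e-03 2.45e-01] F [0.3 0.2 0.5] units [ 0.13 -0.56  0.24] [ 0.11  0.01 -0.05]
[228.58755999 172.65076504]
```

View pics/s3.png

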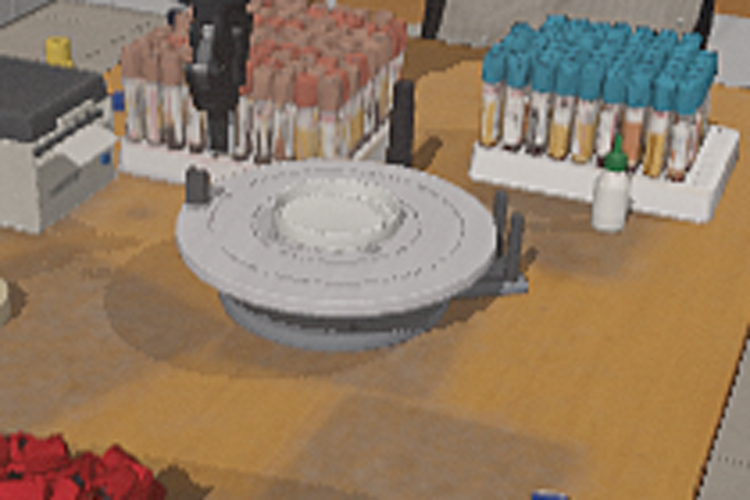

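```bash
python3 -m crank '[[[0.05,-0.2,0.2,0,0,0],[0,-0.4,0.05,0,0,0],[0,-0.65,0,0,0,0],[0,-0.65,0,0,0,0],[0,-0.65,0,0,0,0],[0,-0.65,0,0,0,0],[0,0.2,-0.2,0,0,0],[0,0.4,-0.7,0,0,0],[0,0,-1,0,0,0]]]'
cat > look.py <<'E'
from h import *
def tab(n):
    p=ctrl.get_image(n);t=ctrl.read_state()["clock"];P=fitplatter(p)
    g=cv2.cvtColor(p["color"],cv2.COLOR_RGB2GRAY)
    r=np.hypot(P[0]-C[0],P[1]-C[1])
    m=(P[2]>64)&(P[2]<95)&(r>88)&(r<122)&(g<110)
    if m.sum()<4: return t,m.sum(),None,p
    x=np.median(P[0][m]),np.median(P[1][m])
    return t,m.sum(),(np.arctan2(x[1]-C[1],x[0]-C[0])-G)%(2*np.pi),p
if __name__=="__main__":
    to(*(C+75*np.array([np.cos(G),np.sin(G)])),75,G-np.pi)
    for n in("top","side"):
        t,k,a,p=tab(n);print(n,t,k,a)
        cv2.imwrite(f"pics/l_{n}_{t:.2f}.png",p["color"][120:270,170:380,::-1])
E
python3 look.py;ls pics
```

```text
clock: 4.78
eef_pos: [674.8, -43.1, 120.5]
tool_rot: [3.136, 0.008, 0.254]
force: [-0.8, -1.0, 1.5]
width: 0.0
t 4.78 pos [674.8 -43.1 120.5] rot [3.136 0.008 0.254] F [-0.8 -1.   1.5] units [-5.65  1.73  1.57] [ 0.04  0.08 -3.14]
top 4.8333 0 None
side 4.8833 60 4.248021471838744
a.png
l_side_4.88.png
l_top_4.83.png
s2.png
s3.png
side.png
top.png
z1.png
z2.png
```

```bash
python3 -m crank '[[[-0.8,0.2,-0.2,0,0,-0.6],[-0.9,0.2,0,0,0,-0.6],[-0.9,0.2,0,0,0,-0.6],[-0.9,0.2,0,0,0,-0.5],[-0.7,0.2,0,0,0,-0.3],[-0.3,0.1,0,0,0,0],[0,0,0,0,0,0]]]'
python3 look.py
```

```text
clock: 5.47
eef_pos: [565.0, -116.3, 133.1]
tool_rot: [3.134, -0.01, 0.551]
force: [-0.7, 0.1, 0.4]
width: 0.5
t 5.47 pos [ 565.  -116.3  133.1] rot [ 3.134 -0.01   0.551] F [-0.7  0.1  0.4] units [-1.55 -0.17  1.92] [ 0.07 -0.09 -0.3 ]
top 5.5167 0 None
side 5.5667 62 6.029066219119561
```

```bash
python3 -m crank '[[[-0.6,-0.1,0,0,0,-0.2],[-0.6,-0.05,0,0,0,0],[-0.2,0,0,0,0,0],[0,0,0,0,0,0],[0,0,0,0,0,0]]]'
python3 look.py
```

```text
clock: 5.98
eef_pos: [537.4, -125.1, 132.5]
tool_rot: [3.132, -0.022, 0.584]
force: [-0.0, -0.2, -0.6]
width: 0.2
t 5.98 pos [ 537.4 -125.1  132.5] rot [ 3.132 -0.022  0.584] F [-0.  -0.2 -0.6] units [-0.64  0.03  1.9 ] [ 0.09 -0.21  0.01]
top 6.0333 0 None
side 6.0833 40 1.0408108584677036
```

```bash
python3 -m crank '[[[-0.4,0,0.2,0,-0.1,0],[-0.2,0,0.5,0,-0.1,0],[0,0,0.5,0,0,0],[0,0,0.3,0,0,0],[0,0,0,0,0,0],[0,0,0,0,0,0]]]'
python3 look.py
```

```text
clock: 6.58
eef_pos: [524.6, -134.8, 84.4]
tool_rot: [3.13, -0.001, 0.587]
force: [-0.0, 0.2, 0.4]
width: -0.0
t 6.58 pos [ 524.6 -134.8   84.4] rot [ 3.13e+00 -1.00e-03  5.87e-01] F [-0.   0.2  0.4] units [-0.06  0.02  0.31] [ 0.11 -0.01  0.04]
top 6.6333 17 2.3578399200726676
side 6.6833 62 2.4721373569572602
```

```bash
python3 -m crank '[[[0,0,0.25,0.05,0,0],[0,0,0.2,0,0,0],[0,0,0,0,0,0],[0,0,0,0,0,0],[0,0,0,0,0,0]]]'
python3 look.py
```

```text
clock: 7.1
eef_pos: [526.6, -135.2, 71.8]
tool_rot: [3.133, -0.004, 0.587]
force: [0.5, 0.3, -0.6]
width: -0.2
t 7.1 pos [ 526.6 -135.2   71.8] rot [ 3.133 -0.004  0.587] F [ 0.5  0.3 -0.6] units [-0.11 -0.03 -0.11] [ 0.08 -0.04  0.04]
top 7.15 19 3.4993350684846005
side 7.2 68 3.626778979508158
```

```bash
python3 -m crank '[[[-0.05,0,0.15,0,0,0],[0,0,0,0,0,0],[0,0,0,0,0,0],[0,0,0,0,0,0]]]'
python3 - <<'E'
from look import *
to(523,-136,64,G-np.pi)
for i in range(5):
  for n in("top","side"):
    t,k,a,p=tab(n);print(n,round(t,3),k,a)
    if i==0: cv2.imwrite(f"pics/f_{n}.png",cv2.resize(p["color"][150:250,215:355,::-1],(560,400),interpolation=cv2.INTER_CUBIC))
a,b=[cv2.imread(f"pics/f_{n}.png") for n in("top","side")]
cv2.imwrite("pics/f.png",cv2.resize(np.hstack([a,b]),(800,286)))
E
```

```text
clock: 7.53
eef_pos: [525.5, -136.3, 67.4]
tool_rot: [3.132, -0.005, 0.587]
force: [0.5, -0.1, -0.0]
width: 0.1
t 7.53 pos [ 525.5 -136.3   67.4] rot [ 3.132 -0.005  0.587] F [ 0.5 -0.1 -0. ] units [-0.07 -0.05  0.11] [ 0.09 -0.05  0.04]
top 7.583 15 4.438990119698255
side 7.633 45 4.521621223882725
top 7.683 15 4.632195925717636
side 7.733 54 4.723023899126019
top 7.783 15 4.824902303251954
side 7.833 59 4.920398466102344
top 7.883 12 5.037202595924547
side 7.933 68 5.1194067178536145
top 7.983 12 5.227074330126028
side 8.033 72 5.316800068206538
```

View pics/f.png

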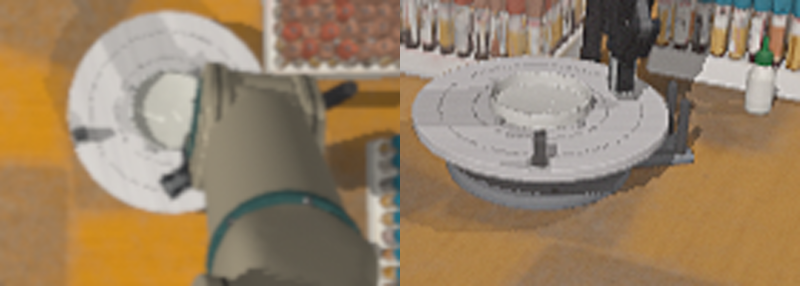

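```bash
python3 -m crank '[[[-0.05,-0.03,0.12,0,0,0],[0,0,0,0,0,0],[0,0,0,0,0,0],[0,0,0,0,0,0]]]'
cat > track.py <<'E'
import sys
from look import *
to(523,-136,62,G-np.pi)
for i in range(int(sys.argv[1])):
    t,k,a,p=tab("side");print(round(t,3),k,a)
E
python3 track.py 8
```

```text
clock: 8.37
eef_pos: [523.6, -136.3, 63.4]
tool_rot: [3.132, -0.005, 0.587]
force: [-0.4, -0.6, 0.5]
width: -0.0
t 8.37 pos [ 523.6 -136.3   63.4] rot [ 3.132 -0.005  0.587] F [-0.4 -0.6  0.5] units [-0.01 -0.02  0.05] [ 0.09 -0.05  0.04]
8.417 60 6.0553114564583135
8.467 69 6.156063598371505
8.517 58 6.236764931179742
8.567 66 0.05754226880080182
8.617 60 0.14818946376867537
8.667 47 0.22612317283527616
8.717 21 0.319624076636285
8.767 5 0.4159942145262612
```

```bash
python3 -m crank '[[[0,0,0.05,0,0,0],[0,0,0,0,0,0],[0,0,0,0,0,0],[0,0,0,0,0,0],[0,0,0,0,0,0],[0,0,0,0,0,0],[0,0,0,0,0,0],[0,0,0,0,0,0],[0,0,0,0,0,0],[0,0,0,0,0,0],[0,0,0,0,0,0],[0,0,0,0,0,0]]]'
python3 track.py 2
```

```text
clock: 9.77
eef_pos: [524.0, -136.4, 62.1]
tool_rot: [3.131, -0.006, 0.587]
force: [0.1, -0.6, -1.9]
width: 0.1
t 9.77 pos [ 524.  -136.4   62.1] rot [ 3.131 -0.006  0.587] F [ 0.1 -0.6 -1.9] units [-0.02 -0.03  0.  ] [ 0.1  -0.05  0.04]
9.817 50 2.2557105760424756
9.867 56 2.330032407354416
```

```bash
python3 -m crank '[[[0,0,0,0,0,0],[0,0,0,0,0,0],[0,0,0,0,0,0],[0,0,0,0,0,0],[0,0,0,0,0,0],[0,0,0,0,0,0],[0,0,0,0,0,0],[0,0,0,0,0,0],[0,0,0,0,0,0],[0,0,0,0,0,0],[0,0,0,0,0,0],[0,0,0,0,0,0]]]'
python3 -m crank '[[[0,0,0,0,0,0],[0,0,0,0,0,0],[0,0,0,0,0,0],[0,0,0,0,0,0],[0,0,0,0,0,0],[0,0,0,0,0,0],[0,0,0,0,0,0],[0,0,0,0,0,0],[0,0,0,0,0,0],[0,0,0,0,0,0]]]'
python3 track.py 10
```

```text
clock: 10.87
eef_pos: [524.0, -136.3, 62.1]
tool_rot: [3.131, -0.006, 0.587]
force: [-0.4, 0.1, -0.5]
width: 0.3
clock: 11.7
eef_pos: [524.0, -136.3, 62.0]
tool_rot: [3.131, -0.006, 0.587]
force: [-0.8, 0.3, 0.7]
width: 0.1
t 11.7 pos [ 524.  -136.3   62. ] rot [ 3.131 -0.006  0.587] F [-0.8  0.3  0.7] units [-0.02 -0.03  0.  ] [ 0.1  -0.05  0.04]
11.75 68 5.0647088713948785
11.8 68 5.118984549680999
11.85 68 5.187605940814652
11.9 69 5.2534551157875455
11.95 71 5.31557192030413
12.0 71 5.373911987216
12.05 67 5.432488604699674
12.1 68 5.49998656484925
12.15 68 5.563345656960991
12.2 64 5.619460298032724
```

```bash
python3 track.py 7 | tail -3
```

```text
12.45 61 5.926569380085814
12.5 62 5.9899182950435845
12.55 63 6.05313588238522
```

```bash
python3 -m crank '[[[0,0,0.37,0,0,0],[0,0,0.2,0,0,0],[0,0,0.2,0,0,0],[0,0,0.2,0,0,0]]]'
python3 track.py 3
python3 - <<'E'
from look import *
for n in("top","side"):
    t,k,a,p=tab(n);print(n,t,k,a)
    cv2.imwrite(f"pics/g_{n}.png",cv2.resize(p["color"][160:235,215:340,::-1],(750,450),interpolation=cv2.INTER_CUBIC))
E
```

```text
clock: 12.88
eef_pos: [541.5, -150.7, 56.8]
tool_rot: [3.091, -0.027, 0.584]
force: [-5.0, -2.3, 43.5]
width: 0.2
t 12.88 pos [ 541.5 -150.7   56.8] rot [ 3.091 -0.027  0.584] F [-5.  -2.3 43.5] units [-0.24 -0.74 -0.22] [ 0.48 -0.26 -0.  ]
12.933 58 0.16365288283103396
12.983 66 0.18531282275196403
13.033 63 0.1821426766094847
top 13.0833 0 None
side 13.1333 62 0.16730828516347707
```

View pics/g_side.png

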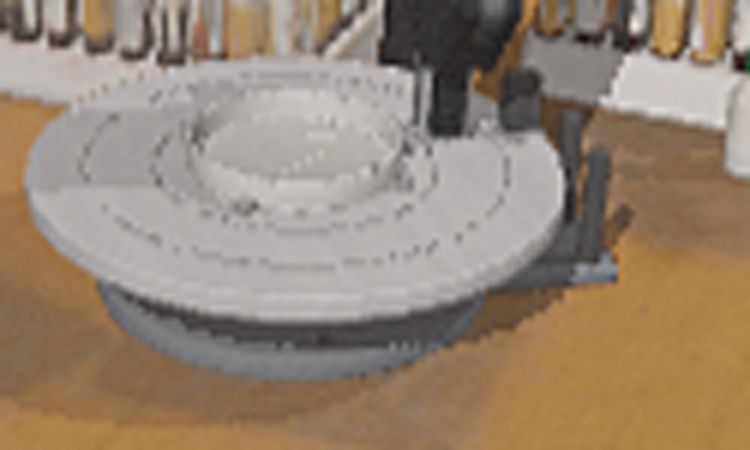

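View pics/g_top.png

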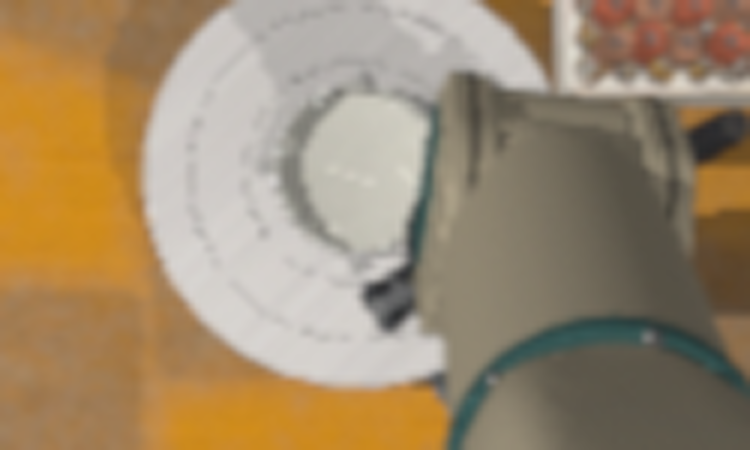

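```bash
python3 -m crank '[[[0,0,0.1,0,0,0],[0,-0.1,0.1,0,0,0],[-0.02,-0.1,0.1,0,0,0],[-0.02,-0.1,0.1,0,0,0]]]'
python3 track.py 3
```

```text
clock: 13.47
eef_pos: [547.7, -155.1, 57.1]
tool_rot: [3.063, -0.043, 0.578]
force: [-3.0, -2.3, 26.6]
width: 0.1
t 13.47 pos [ 547.7 -155.1   57.1] rot [ 3.063 -0.043  0.578] F [-3.  -2.3 26.6] units [-0.33 -0.97 -0.25] [ 0.75 -0.41 -0.06]
13.517 58 0.26672751926071925
13.567 62 0.263257604129322
13.617 59 0.25905359032761055
```

```bash
python3 -m crank '[[[-0.03,-0.2,0.05,0.4,-0.2,0],[-0.03,-0.3,0.05,0.3,-0.2,0],[-0.02,-0.2,0.05,0.2,-0.1,0]]]'
python3 track.py 3
```

```text
clock: 13.87
eef_pos: [537.5, -144.3, 57.0]
tool_rot: [-3.136, 0.007, 0.573]
force: [-1.2, -2.0, 14.4]
width: -0.3
t 13.87 pos [ 537.5 -144.3   57. ] rot [-3.136  0.007  0.573] F [-1.2 -2.  14.4] units [-0.26 -0.5  -0.16] [-0.06  0.07 -0.1 ]
13.917 67 0.06030222451267164
13.967 63 0.06222124926397221
14.017 66 0.06326672361928942
```

```bash
python3 -m crank '[[[-0.02,-0.14,0.06,0.1,0,0],[0,-0.03,0.06,0.05,0,0],[0,0,0.06,0,0,0]]]'
python3 track.py 4
python3 - <<'E'
from look import *
t,k,a,p=tab("side");print(t,k,a)
for r,z,f in((105,57,G),(105,85,G)): print("gatept",px(p,[C[0]+r*np.cos(f),C[1]+r*np.sin(f),z]))
P=fitplatter(p);g=cv2.cvtColor(p["color"],cv2.COLOR_RGB2GRAY)
im=cv2.resize(p["color"][150:225,245:345,::-1],(800,600),interpolation=cv2.INTER_CUBIC)
q=[px(p,[C[0]+r*np.cos(G),C[1]+r*np.sin(G),z]) for r,z in((97,57),(113,57),(113,85),(97,85))]
cv2.polylines(im,[(((np.array(q)+.5-[245,150])*8)).astype(int)],True,(0,0,255),1)
cv2.imwrite("pics/k.png",im)
E
```

```text
clock: 14.27
eef_pos: [539.1, -145.8, 57.0]
tool_rot: [-3.133, 0.0, 0.57]
force: [-1.7, -0.7, 18.3]
width: 0.3
t 14.27 pos [ 539.1 -145.8   57. ] rot [-3.133  0.     0.57 ] F [-1.7 -0.7 18.3] units [-0.28 -0.57 -0.16] [-0.08  0.   -0.13]
14.317 57 0.0885087193902665
14.367 57 0.0950035798145148
14.417 60 0.08662148739232833
14.467 59 0.08863057024128729
14.5167 59 0.0830281939701365
gatept [303.43159433 185.5246098 ]
gatept [304.2280566 175.6939517]
```

View pics/k.png

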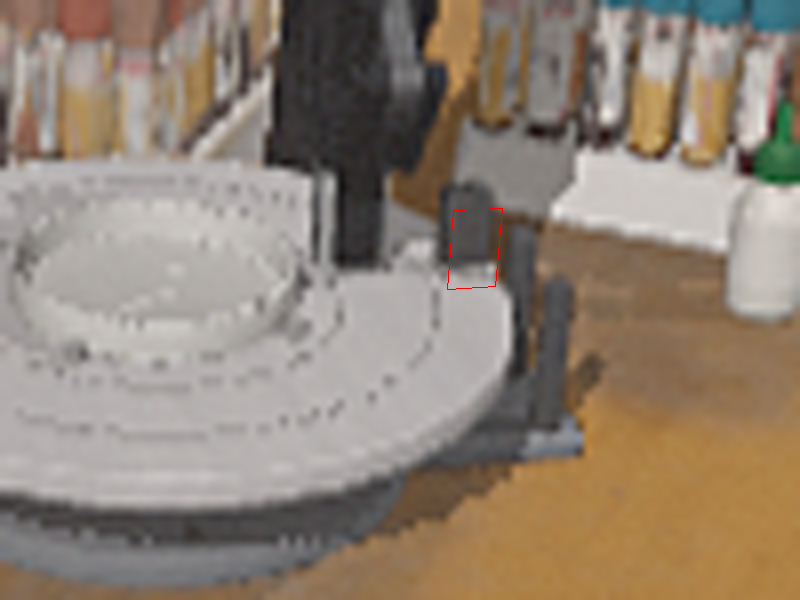

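```bash
python3 - <<'E'
from look import *
p=ctrl.get_image("side")
np.set_printoptions(precision=0,suppress=True)
def c(r,tg,z,a=0):
    f=G+a;return (px(p,[C[0]+r*np.cos(f)-tg*np.sin(f),C[1]+r*np.sin(f)+tg*np.cos(f),z])+.5-[245,150])*8
print("posts pred",c(128,19,64),c(128,-19,64))
for a in(-.05,0,.05,.1,.15,.2): print(a,"near bottom L,R",c(97,-5,57,a),c(113,-5,57,a),"top ctr",c(105,0,85,a))
P=fitplatter(p);g=cv2.cvtColor(p["color"],cv2.COLOR_RGB2GRAY)
for z0 in(62,70,78):
  m=(P[2]>z0)&(P[2]<z0+8)&(np.hypot(P[0]-C[0],P[1]-C[1])>92)&(np.hypot(P[0]-C[0],P[1]-C[1])<118)&(g<110)&(P[0]<540)
  print(z0,m.sum(),P[0][m].mean().round(1),P[1][m].mean().round(1),np.hypot(P[0][m].mean()-C[0],P[1][m].mean()-C[1]))
print("gate",C+105*np.array([np.cos(G),np.sin(G)]))
E
```

```text
posts pred [525. 240.] [559. 290.]
-0.05 near bottom L,R [454. 303.] [503. 301.] top ctr [482. 216.]
0 near bottom L,R [452. 296.] [500. 294.] top ctr [478. 210.]
0.05 near bottom L,R [448. 290.] [495. 286.] top ctr [473. 203.]
0.1 near bottom L,R [444. 283.] [490. 278.] top ctr [467. 196.]
0.15 near bottom L,R [439. 277.] [484. 271.] top ctr [461. 190.]
0.2 near bottom L,R [433. 270.] [477. 264.] top ctr [454. 183.]
62 20 503.8 -159.8 104.70148255667839
70 20 503.9 -159.6 104.4212322968549
78 17 503.5 -160.5 105.30534872561603
gate [ 498. -153.]
```

```bash
python3 -m crank '[[[-0.02,-0.2,0.04,0.2,0,0],[-0.02,-0.2,0.04,0.1,0,0],[0,-0.1,0.04,0,0,0]]]'
python3 track.py 4
```

```text
clock: 14.82
eef_pos: [533.0, -138.2, 57.1]
tool_rot: [-3.11, -0.003, 0.567]
force: [-2.2, -1.8, 13.7]
width: -0.3
t 14.82 pos [ 533.  -138.2   57.1] rot [-3.11e+00 -3.00e-03  5.67e-01] F [-2.2 -1.8 13.7] units [-0.24 -0.25 -0.16] [-0.3  -0.03 -0.16]
14.867 64 6.2342561852843374
14.917 63 6.23426970073279
14.967 64 6.228626153831529
15.017 64 6.2384321761714405
```

```bash
python3 - <<'E'
from look import *
for i in range(2):
    t,k,a,p=tab("side");print(t,k,a,ctrl.read_state()["force"].round(1))
im=cv2.resize(p["color"][150:225,245:345,::-1],(800,600),interpolation=cv2.INTER_CUBIC)
cv2.imwrite("pics/k2.png",im)
E
```

```text
15.0667 60 6.246165878710094 [-0.9 -1.7 12.5]
15.1167 62 6.244227006886145 [-0.7 -2.3 12.7]
```

View pics/k2.png

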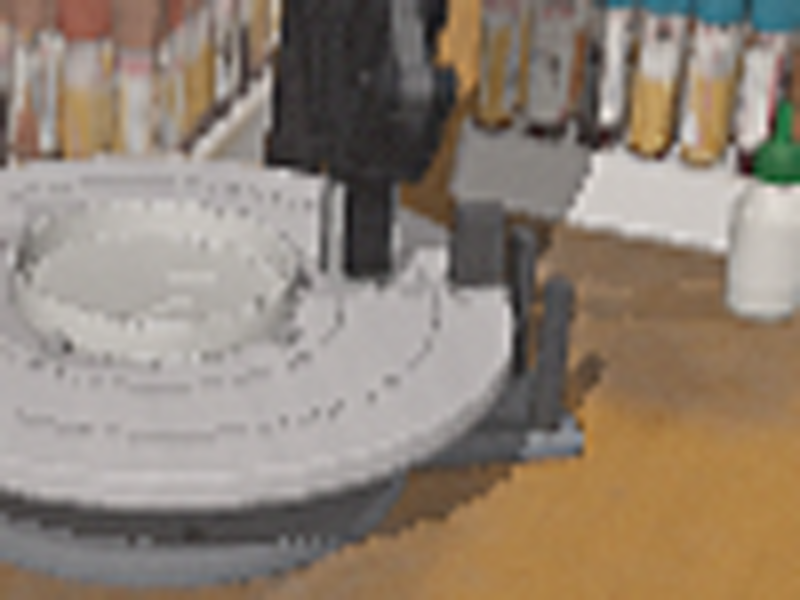

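```bash
python3 -c "
from cell import ctrl
print(ctrl.finish_job())
s=ctrl.read_state();print(s['clock'],s['eef_pos'],s['force'])"
```

```text
the job is handed in; nothing more can be done
None
the job is handed in; nothing more can be done
```

The job is handed in. The platter is stopped on the tab's third pass, with the tab in line with the gap and the fingertip still pressing. No verdict is reported.

- **Flick:** I pushed the tab to about 2.6 rad/s counter-clockwise and left the platter untouched through the first two passes.
- **Braking:** I pressed down as the tab came to the gate the third time. The platter carried the fingertip along with it, so the tab stopped about 0.17 rad past the gate. It crept to about 0.27 rad, which is still inside the 45° limit. With the finger kept on the face, I dragged the platter back into line.
- **Last checks:** The platter stood still at a pressing force of about 13 N. My tab tracker read −0.04 rad, and the outlines of the tab and posts in the side picture gave about 0 to −0.02 rad. The limit is ±0.12 rad. The two disagree slightly because the calibration is about 2 mm off. The top view could not confirm the result, because the arm hid the gate.
- **Peak force and bystanders:** The highest force I read at the wrist was 43 N, at the fingertip during braking. In the last side picture the dish was still in place; I did not re-measure the bystanders, but the arm stayed well clear of them.

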